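Index the lens carousel and take the tall lens with tongs

TASK

The tall contact lens for the laser is still under the dust cover: turn the carousel one stop (it has a bar handle on top) so that the tall lens clicks into place at the open front. Then take the steel spring tongs from the tray, close them on the black mount of the tall lens (it is disinfected, so never touch it with the fingers) and lift it upright, about 10 cm above its seat. Finish there, holding the lens still in the tongs, with the carousel left at its stop, the low lenses in their seats and the bottle and jar where they stood.

Things in the scene. Friction and masses are not known exactly. Their poses are not given: they have to be found in the camera images.
- carousel: Fixed lens carousel: white base 240 mm square (x -115 to +125), 22 mm high, under a grey round platter, radius 105, top at 32 mm, with 5 seats. A clear dust cover (top at 82 mm, y +-118) spans x = -45 to +120 mm; the front (-x, facing the robot) is open. Origin: platter axis at table height. z up.
- front_seat (a point): Centre of the front seat's floor: 75 mm from the axis towards carousel -x, 32 mm above the table; axes as the carousel's; fixed, does not turn. Seats are rubber rings, 31 mm inside, 3 mm high, 72 degrees apart on the platter. The front one is empty at the start; the two next to it lie at x = -23, y = +-71 mm of the carousel.
- platter (a joint): Turn of platter and handle, rad; 0 at the start, + is counter-clockwise from above; +1.257 brings the seat at carousel y = +71 mm to the front, -1.257 the one at y = -71 mm. A sprung detent (hump 0.15 N m) draws it to the nearest of the five stops, 1.257 rad apart, when let go within 0.4 rad of it, and leaves it within 0.03 rad.
- knob_grip (a point): Centre of the platter's metal bar handle, on the platter axis above the dust cover, 108 mm above the table. The bar is 62 mm long along this frame's x, 14 mm wide (y), 32 mm high (92 to 124 mm above the table). It turns with the platter.
- tall_lens_mid (a point): Middle of the tall lens: upright black mount 32 mm high, this point 16 mm above its foot. Foot flange 28 mm across, 3 mm high, stands in the seat ring; straight round band 24 mm across from 4 to 24 mm above the foot, then a cone with a small glass. About 35 g, loose. Starts in the left or right seat next to the front one, under the cover.
- low_lens_a_mid (a point): Middle (9 mm above its foot) of a low wide black lens, 38 mm across, 18 mm high, with a broad glass; in the other seat next to the front one. Loose; rides with the platter and is left in its seat.
- low_lens_b_mid (a point): The same for a second low wide lens, in a seat at the back.
- tongs_grip (a point): Centre of the finger grips of the steel spring tongs, half-way up, 30 mm above the table at the start; x points to the jaws, they are squeezed along y. Grips 20 mm high, from 34 mm behind to 36 ahead; 52 mm wide over the outsides when open, 34 (parallel) when closed on the tall lens; squeeze 4 N at first, 9 N there. 80 g, 210 mm long, the bow end 111 mm behind.
- tongs_jaws (a point): Middle between the jaws, on the tongs' centre line 88 mm ahead of tongs_grip, same axes and height. Cupped jaws, 12 mm high (+-6 mm), 14 mm ahead and behind; gap 58 mm when open, shrinking 1.9 times as fast as the width over the grips; outer width 68 mm when open.
- tray: Fixed steel instrument tray, 120 mm (x) by 170 mm (y), rim 22 mm high, 3 mm thick, origin under its centre at table height. At the start the tongs lie flat along its x across both rims, near its middle, jaws overhanging to +x.
- gel_bottle: White bottle, 48 mm across, 130 mm high, origin under its foot; stays standing where it is.
- swab_jar: Blue lidded jar, 84 mm across, 110 mm high, origin under its foot; stays standing where it is.
There are look-alikes about, which are no part of the job. What is shaped like the part that bears tongs_grip but brown or yellow is not meant.

How it is judged:
On the way, in this order (a step that is already met when the one before it is completed fails the run):
1. the platter is turned one stop and rests there, the tall lens standing in the open front seat ((value of joint platter between 1.1866 and 1.3266 rad or value of joint platter between -1.3266 and -1.1866 rad) and x of tall_lens_mid in the frame of carousel below -0.067 m and height (world z) of tall_lens_mid below 0.056 m and angle between tall_lens_mid's own z axis and vertical below 0.2 rad), for 0.3 s.
2. the tall lens is lifted from its seat in the jaws of the tongs (contact force between tall_lens and tongs above 1 N and contact force between tongs and the fingers above 2 N and contact force between tall_lens and carousel below 0.05 N and height (world z) of tall_lens_mid above 0.075 m), for 0.2 s.
At the end, for the whole second after the job is handed in: The tall lens is still (under 30 mm/s), within 20 mm of the middle of the jaws, upright within 20 degrees, 80 mm or more above its seated height; tongs alone carry it, fingers alone carry the tongs; platter within 0.07 rad of its stop, low lenses upright (contact force between tall_lens and tongs above 1 N and contact force between tongs and the fingers above 2 N and contact force between each of tall_lens, tongs and carousel below 0.05 N and contact force between tongs and tray below 0.05 N and height (world z) of tall_lens_mid above 0.128 m and angle between tall_lens_mid's own z axis and vertical below 0.35 rad and linear speed of tall_lens below 0.03 m/s and distance between tall_lens_mid and tongs_jaws below 0.02 m and (value of joint platter between 1.1866 and 1.3266 rad or value of joint platter between -1.3266 and -1.1866 rad) and angle between each of low_lens_a_mid, low_lens_b_mid's own z axis and vertical below 0.15 rad); the arm keeps its last pose, push and grip.
It fails at once if the fingers or the arm touch the tall lens (contact force between tall_lens and the fingers above 0.3 N or contact force between tall_lens and the arm above 0.3 N).
It fails at once if the tall lens falls over or off the carousel (angle between tall_lens_mid's own z axis and vertical above 0.8 rad or height (world z) of tall_lens_mid below 0.038 m).
It fails at once if a low lens is knocked out of its seat (angle between any of low_lens_a_mid, low_lens_b_mid's own z axis and vertical above 0.4 rad or height (world z) of any of low_lens_a_mid, low_lens_b_mid below 0.032 m or horizontal distance between any of low_lens_a_mid, low_lens_b_mid and knob_grip below 0.066 m or horizontal distance between any of low_lens_a_mid, low_lens_b_mid and knob_grip above 0.084 m or height (world z) of any of low_lens_a_mid, low_lens_b_mid above 0.055 m).
It fails at once if the bottle or the jar is displaced by more than 30 mm (distance of any of gel_bottle, swab_jar from where it was at the start of the episode above 0.03 m).
It also fails if it takes over 58 s, if anything falls off the work surface, if the arm or the gripper's body presses on something with over 40 N, if the wrist force passes 120 N, or if a joint passes its speed limit or range.

ROBOT

A 6-joint arm with a two-finger parallel gripper is mounted at the origin on the work surface. World frame = base frame: x ahead of the robot, y to its left, z up, the work surface at z = 0. Lengths are in m, angles in rad, forces in N, time in s.
With the tool pointing down it reaches from about 0.35 to 0.775 m from the base axis. Payload 5.5 kg.
Tool frame: the origin (TCP) lies midway between the tips of the shut fingers; the grasp point (between the pads) lies 19 mm behind it (ctrl.tcp_to_grasp is the distance from the TCP to the grasp point, in m); z points along the fingers, y is the direction in which the jaws open and shut (so a half turn about z gives the same grasp; the last joint's range is limited). The gripper opens to 85 mm and grips with 20 to 120 N. Pads are 22 mm wide; open, the fingers measure 114 mm over their backs; the gripper's body (76 mm by 85 mm) begins 54 mm behind the grasp point. The pads swing forward as they close: fully open they stand 13 mm farther back than shut.
Start: joints at [-1.375, 0.313, 0.046, 1.304, 0, 1.431], TCP at [0.189, -0.543, 0.231] pointing down, gripper open.
Joint ranges: [-2.76, 2.76], [-0.86, 1.69], [-1.03, 1.26], [-2.2, 2.34], [-1.47, 1.5], [-3.14, 3.14]. Speed limits (rad/s): [2.57, 2.57, 3.14, 3.14, 3.14, 3.14].

INTERFACE

Orientations are given as a 3x3 rotation matrix whose columns are the frame's x, y, z axes.
In Python, from bench import ctrl gives the robot as it stands. The module is installed in compiled form; this text tells all that it offers.
- The arm moves only by the tool drive_tool, never from a script. Its argument "deltas" is a list of rows, each an object with "fingers": the finger opening in mm, from 0 to 85.4; "dp": the shift along the tool's x, y, z in mm, a list of three; "turn": the turn, a rotation vector about the tool's x, y, z in rad, a list of three. In form: [{"fingers": fingers, "dp": [tx, ty, tz], "turn": [wx, wy, wz]}, ...]. A call has 1 to 12 rows; each row is the pose to reach, as a shift and turn from the pose measured when the call began, along the tool's axes at that moment; what a row does not reach only later rows make up. A row lasts 1/12 s, in which the tool goes at most 41.7 mm and 7.16 degrees, less where a joint would pass 70% of its speed; a pose out of reach is approached as far as the arm can. A call with a gripper value outside its range is refused whole. The fingers move at their own pace and stop on an object; "squeeze" is the grip in N (left out, the last holds). Time passes only in rows, so rows that repeat a pose let the fingers close. It gives the time, the measured TCP pose, the force and the opening at its end, in the units of the state.
- ctrl.state(): the state, without advancing time (a new reading comes with each control period).
- ctrl.grab_frame(name): name is "side" or "top" or "wrist"; returns the picture (420x560x3 uint8, red, green, blue); there is no depth.
- ctrl.camera_params(name): a dict with "intrinsics" (3x3 intrinsics, pixels), "R" (3x3) and "t" (3): a world point X has camera coordinates R X + t. Camera axes: x right, y down, z forward; pixel columns grow to the right and rows downward; lengths in m; the calibration is good to about 2 mm. A picture is of the moment at which its call begins: read the wrist's pose just before it. camera_params takes no time and is no camera call; for the wrist camera it gives the pose at the moment of the call.
- ctrl.hand_in(): hands the job in, once; it reports no verdict.
The state is a dict: "time_s": time; "joints": joint angles; "joint_velocities": joint speeds; "tau": joint torques, N m; "ee_pos": TCP position; "orientation": TCP orientation; "contact_force": force on the tool from outside, world axes, zero at the start; "wrist_torque": the same for the moment, N m; "width": finger opening in m.
Only numpy, scipy, OpenCV 4.12 (cv2) and the standard library are available. Lean on these libraries where they do the work, as an engineer would, in place of code of your own. Each camera call takes 0.05 s, during which the arm holds its last target. There are 200 camera calls.

## Working session

There is one attempt and no reset: what is moved stays moved. The work goes in short steps, Python scripts to look and compute and a tool call to move; the robot and the scene stay as the last step left them, time stands still between calls to the robot, and variables do not carry over. Pictures are saved under pics/ and viewed, about 8 in all and at most 12, crops included, and the job is handed in when it is done.

Besides the shell and the picture viewer there is one more tool, called after "Request:" in YAML: its name, and indented under it one key for each argument. drive_tool: Moves the arm, as the interface text tells. Its arguments: {"type":"object","properties":{"deltas":{"type":"array","items":{"type":"object","properties":{"fingers":{"type":"number"},"dp":{"type":"array","items":{"type":"number"}},"turn":{"type":"array","items":{"type":"number"}}}}},"squeeze":{"type":"number"}},"required":["deltas"]}

```bash
mkdir -p pics; cat > h.py <<'E'
import numpy as np, cv2
from bench import ctrl
def grab(n,f):
    p=ctrl.camera_params(n); im=ctrl.grab_frame(n); cv2.imwrite('pics/'+f,im[:,:,::-1]); np.savez('pics/'+f+'.npz',im=im,K=p['intrinsics'],R=p['R'],t=p['t']); return im,p
def load(f):
    d=np.load('pics/'+f+'.npz'); return d['im'],dict(intrinsics=d['K'],R=d['R'],t=d['t'])
def ray(p,u,v,z):
    K,R,t=map(np.array,(p['intrinsics'],p['R'],p['t'])); c=-R.T@t; d=R.T@np.linalg.inv(K)@[u,v,1]
    return c+d*(z-c[2])/d[2]
def proj(p,X):
    K,R,t=map(np.array,(p['intrinsics'],p['R'],p['t'])); q=K@(R@np.array(X)+t); return q[:2]/q[2]
def totool(X):
    s=ctrl.state(); return np.array(s['orientation']).T@(np.array(X)-s['ee_pos'])*1000
E
python3 - <<'E'
from h import *
a,p=grab('top','top0.png'); b,q=grab('side','side0.png')
cv2.imwrite('pics/both.png',cv2.resize(a[:,:,::-1],(784,588)))
for x in(p,q): print(-np.array(x['R']).T@np.array(x['t']),np.array(x['R'])[2])
print(ctrl.state(), ctrl.tcp_to_grasp)
E
```

```text
[ 0.41878956 -0.16845512  1.18178784] [ 0.09786826  0.01701713 -0.99505388]
[0.00456137 0.6129064  0.94672758] [ 0.39030193 -0.62572631 -0.6753747 ]
{'time_s': 0.1, 'joints': array([-1.37461955e+00,  3.13930395e-01,  4.50819649e-02,  1.30359852e+00,
        1.71913475e-05,  1.43119831e+00]), 'joint_velocities': array([-0.00089865, -0.00143721,  0.00251052, -0.00053997,  0.00083314,
       -0.00099926]), 'tau': array([ 3.85009887e-03, -4.81724596e+01,  2.99243528e+01,  1.27521035e-02,
        1.04051790e-05, -2.73192455e-06]), 'ee_pos': array([ 0.18936953, -0.54243584,  0.2304908 ]), 'orientation': array([[ 9.44155341e-01,  3.29500528e-01, -3.04879911e-04],
       [ 3.29500577e-01, -9.44153980e-01,  1.62231650e-03],
       [ 2.46700563e-04, -1.63217690e-03, -9.99998638e-01]]), 'contact_force': array([-0.5338803 ,  0.3835703 ,  0.08371226]), 'wrist_torque': array([0.00948113, 0.00448442, 0.01560098]), 'width': 0.0856084213751904} 0.0187
```

View pics/both.png

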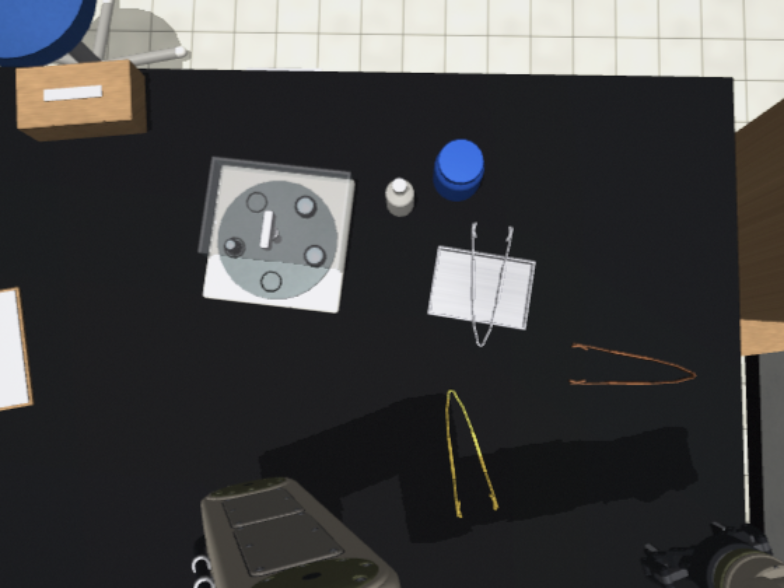

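View pics/side0.png

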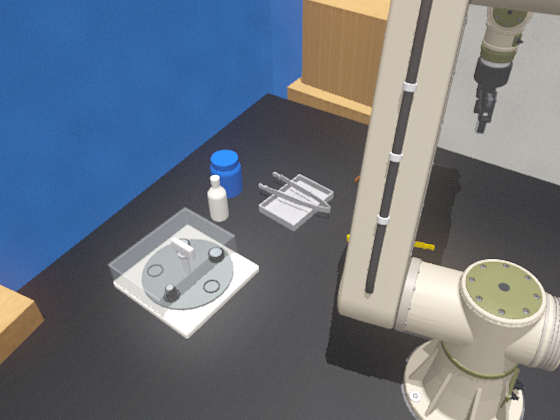

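The top view is x up, y left. The carousel is near (278,240) in the enlarged picture. The tall lens is in its left (+y) seat at (233,247), so the turn is +1.257. The front empty seat is at (271,282), the steel tongs run from (480,345) to jaws at (474,228)/(511,232), the bottle is at (400,197) and the jar at (459,168).

```bash
python3 - <<'E'
from h import *
a,p=load('top0.png'); s=5/7
g=a.astype(int)
# coarse points
P=lambda u,v,z: ray(p,u*s,v*s,z).round(4)
print('base corners',[P(*c,.022) for c in((203,297),(338,312),(354,180))])
bright=((g.min(2)>200)*255).astype(np.uint8)
# platter: grayish-teal
hsv=cv2.cvtColor(a,cv2.COLOR_RGB2HSV)
print('pix platter',a[int(270*s),int(245*s)],a[int(215*s),int(240*s)],'base',a[int(300*s),int(240*s)],'handle',a[int(230*s),int(267*s)],'cov base',a[int(175*s),int(250*s)],'tongs',a[int(300*s),int(473*s)],'tray',a[int(300*s),int(450*s)])
front=P(271,282,.035);print('front seat',front)
print('other rings: back-left',P(257,202,.035),'tall(top .064)',P(233,245,.064),'lowR',P(315,255,.05),'lowB',P(305,205,.05))
# handle
roi=np.zeros(bright.shape,np.uint8); roi[int(205*s):int(255*s),int(255*s):int(280*s)]=1
m=((g.min(2)>185)&(roi>0)).astype(np.uint8)
n,l,st,c=cv2.connectedComponentsWithStats(m);k=1+st[1:,4].argmax()
r=cv2.minAreaRect(cv2.findContours((l==k).astype(np.uint8),0,1)[0][0]);b=cv2.boxPoints(r)
print('handle',r,[ray(p,*q,.124)[:2].round(4) for q in b],ray(p,*r[0],.124))
# tray corners
print('tray',[P(*c,.022) for c in((440,247),(535,262),(526,328),(429,314))])
print('jaws',P(474,229,.03),P(511,233,.03),'bow',P(480,345,.03))
print('bottle',P(399,186,.13),'jar',P(461,161,.11))
x0,x1,y0,y1=[int(round(v)) for v in(415*s,550*s,210*s,360*s)]
t=cv2.resize(a[y0:y1,x0:x1,::-1],None,fx=5,fy=5,interpolation=2)
x2,x3,y2,y3=[int(v) for v in(190*s,365*s,150*s,325*s)]
t2=cv2.resize(a[y2:y3,x2:x3,::-1],None,fx=3,fy=3,interpolation=2)
o=np.zeros((max(t.shape[0],t2.shape[0]),t.shape[1]+t2.shape[1],3),np.uint8);o[:t.shape[0],:t.shape[1]]=t;o[:t2.shape[0],t.shape[1]:]=t2
o=o[:600];cv2.imwrite('pics/crop.png',cv2.resize(o,None,fx=.9*800/o.shape[1]/.9,fy=800/o.shape[1]) if o.shape[1]>800 else o);print(o.shape,x0,y0,x2,y2,t.shape)
E
```

```text
base corners [array([0.5243, 0.1881, 0.022 ]), array([ 0.5028, -0.0481,  0.022 ]), array([ 0.7371, -0.0696,  0.022 ])]
pix platter [156 166 168] [130 135 138] base [234 234 235] handle [240 240 243] cov base [210 207 204] tongs [138 138 142] tray [232 232 236]
front seat [0.5514 0.0677 0.035 ]
other rings: back-left [0.6914 0.0977 0.035 ] tall(top .064) [0.6098 0.1286 0.064 ] lowR [ 0.5975 -0.0089  0.05  ] lowB [0.684  0.0112 0.05  ]
handle ((189.5900115966797, 163.3699951171875), (5.515432834625244, 25.73868751525879), 8.130102157592773) [array([0.5987, 0.0708]), array([0.6568, 0.0649]), array([0.6553, 0.0526]), array([0.5971, 0.0585])] [0.62688797 0.06169194 0.124     ]
tray [array([ 0.62  , -0.2231,  0.022 ]), array([ 0.5967, -0.3885,  0.022 ]), array([ 0.4816, -0.3731,  0.022 ]), array([ 0.5024, -0.2058,  0.022 ])]
jaws [ 0.6514 -0.2813  0.03  ] [ 0.6455 -0.3454  0.03  ] bow [ 0.4505 -0.2934  0.03  ]
bottle [ 0.6988 -0.1511  0.13  ] jar [ 0.7476 -0.2512  0.11  ]
(535, 860, 3) 296 150 135 107 (535, 485, 3)
```

View pics/crop.png

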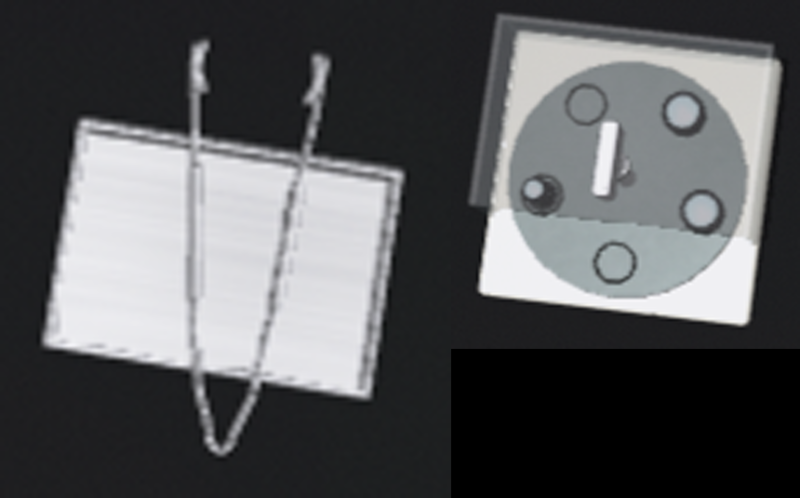

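The crop confirms the layout: rings, handle, tall lens at left, steel tongs straddling the tray. The carousel axis is about (0.6275, 0.061) with yaw -0.091, and base edges, handle and front seat agree to about 2 mm. I'll move above the handle now.

Request:
drive_tool:
  deltas:
    - {"fingers": 85, "dp": [35, -24, 2], "turn": [0, 0, -0.12]}
    - {"fingers": 85, "dp": [70, -48, 4], "turn": [0, 0, -0.24]}
    - {"fingers": 85, "dp": [105, -73, 5], "turn": [0, 0, -0.36]}
    - {"fingers": 85, "dp": [140, -97, 6], "turn": [0, 0, -0.48]}
    - {"fingers": 85, "dp": [175, -121, 6], "turn": [0, 0, -0.6]}
    - {"fingers": 85, "dp": [210, -146, 6], "turn": [0, 0, -0.72]}
    - {"fingers": 85, "dp": [245, -170, 6], "turn": [0, 0, -0.84]}
    - {"fingers": 85, "dp": [280, -194, 6], "turn": [0, 0, -0.96]}
    - {"fingers": 85, "dp": [315, -219, 6], "turn": [0, 0, -1.08]}
    - {"fingers": 85, "dp": [350, -243, 6], "turn": [0, 0, -1.2]}
    - {"fingers": 85, "dp": [385, -267, 6], "turn": [0, 0, -1.32]}
    - {"fingers": 85, "dp": [420, -292, 6], "turn": [0, 0, -1.44]}

```text
time_s: 1.1
ee_pos: [0.4834, -0.1361, 0.2249]
orientation: [[-0.209, 0.978, -0.001], [0.978, 0.209, 0.002], [0.002, -0.0, -1.0]]
contact_force: [1.6, 0.3, 0.8]
width: 0.0852
```

```bash
python3 - <<'E'
from h import *
s=ctrl.state();print(s['time_s'],s['ee_pos'],s['joints'],s['orientation'],totool([.6275,.061,.21]))
E
```

```text
1.1 [ 0.48338146 -0.13614093  0.22485053] [-4.35270366e-01  1.75336672e-01 -1.49990432e-01  1.24665916e+00
  1.24540752e-03  9.24622173e-01] [[-2.09342548e-01  9.77842212e-01 -5.53845148e-04]
 [ 9.77840872e-01  2.09343185e-01  1.63102198e-03]
 [ 1.71082585e-03 -2.00130125e-04 -9.99998517e-01]] [162.57691279 182.19827048  15.09222552]
```

Request:
drive_tool:
  deltas:
    - {"fingers": 85, "dp": [15, 17, 1], "turn": [0, 0, -0.12]}
    - {"fingers": 85, "dp": [30, 34, 2], "turn": [0, 0, -0.24]}
    - {"fingers": 85, "dp": [45, 51, 4], "turn": [0, 0, -0.36]}
    - {"fingers": 85, "dp": [60, 68, 6], "turn": [0, 0, -0.48]}
    - {"fingers": 85, "dp": [75, 85, 8], "turn": [0, 0, -0.6]}
    - {"fingers": 85, "dp": [92, 102, 10], "turn": [0, 0, -0.72]}
    - {"fingers": 85, "dp": [110, 120, 12], "turn": [0, 0, -0.84]}
    - {"fingers": 85, "dp": [128, 140, 14], "turn": [0, 0, -0.96]}
    - {"fingers": 85, "dp": [145, 160, 15], "turn": [0, 0, -1.08]}
    - {"fingers": 85, "dp": [157, 175, 15], "turn": [0, 0, -1.2]}
    - {"fingers": 85, "dp": [162.5, 182, 15], "turn": [0, 0, -1.268]}
    - {"fingers": 85, "dp": [162.5, 182, 15], "turn": [0, 0, -1.268]}

```text
time_s: 2.1
ee_pos: [0.628, 0.0627, 0.209]
orientation: [[-0.996, 0.088, -0.002], [0.088, 0.996, 0.002], [0.002, 0.002, -1.0]]
contact_force: [-0.3, -0.9, 0.0]
width: 0.0851
```

```bash
python3 - <<'E'
from h import *
s=ctrl.state();print(s['time_s'],s['ee_pos'],s['joints'])
a,p=grab('wrist','w1.png')
print('axis proj',proj(p,[.6275,.061,.124]),proj(p,[.5528,.0678,.035]))
print(totool([.6275,.061,.093]))
E
```

```text
2.1 [0.62798288 0.06267875 0.20898615] [-0.02857245  0.43176633  0.16471976  1.30534013  0.0019778   0.05922169]
axis proj [275.68108502 215.7516442 ] [276.56974335  97.89640233]
[ -0.56370122  -0.79146384 116.12885125]
```

View pics/w1.png

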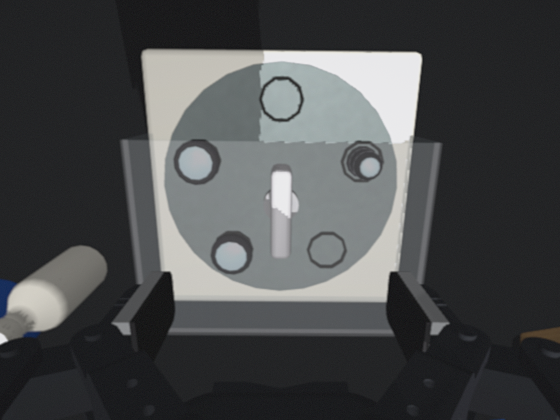

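The wrist view shows the bar at column 281.5, centred between the fingers, with rows 170–258. The ring is at (281,99), and the axis refines to about (0.627, 0.0635). The tall lens is at (369,167) on +y. Next I descend and grip the bar.

Request:
drive_tool:
  squeeze: 30
  deltas:
    - {"fingers": 60, "dp": [1, 1, 30], "turn": [0, 0, 0]}
    - {"fingers": 40, "dp": [1, 1, 65], "turn": [0, 0, 0]}
    - {"fingers": 40, "dp": [1, 1, 95], "turn": [0, 0, 0]}
    - {"fingers": 40, "dp": [1, 1, 112], "turn": [0, 0, 0]}
    - {"fingers": 40, "dp": [1, 1, 114], "turn": [0, 0, 0]}
    - {"fingers": 5, "dp": [1, 1, 114], "turn": [0, 0, 0]}
    - {"fingers": 5, "dp": [1, 1, 114], "turn": [0, 0, 0]}
    - {"fingers": 5, "dp": [1, 1, 114], "turn": [0, 0, 0]}
    - {"fingers": 5, "dp": [1, 1, 114], "turn": [0, 0, 0]}
    - {"fingers": 5, "dp": [1, 1, 114], "turn": [0, 0, 0]}

```text
time_s: 2.98
ee_pos: [0.6267, 0.0637, 0.0966]
orientation: [[-0.996, 0.091, -0.0], [0.091, 0.996, 0.003], [0.0, 0.003, -1.0]]
contact_force: [-1.7, 5.6, 2.1]
width: 0.0133
```

Request:
drive_tool:
  deltas:
    - {"fingers": 5, "dp": [0, 0, 0], "turn": [0, 0, -0.01]}
    - {"fingers": 5, "dp": [0, 0, 0], "turn": [0, 0, -0.03]}
    - {"fingers": 5, "dp": [0, 0, 0], "turn": [0, 0, -0.07]}
    - {"fingers": 5, "dp": [0, 0, 0], "turn": [0, 0, -0.12]}
    - {"fingers": 5, "dp": [0, 0, 0], "turn": [0, 0, -0.18]}
    - {"fingers": 5, "dp": [0, 0, 0], "turn": [0, 0, -0.24]}
    - {"fingers": 5, "dp": [0, 0, 0], "turn": [0, 0, -0.3]}
    - {"fingers": 5, "dp": [0, 0, 0], "turn": [0, 0, -0.36]}
    - {"fingers": 5, "dp": [0, 0, 0], "turn": [0, 0, -0.42]}
    - {"fingers": 5, "dp": [0, 0, 0], "turn": [0, 0, -0.48]}
    - {"fingers": 5, "dp": [0, 0, 0], "turn": [0, 0, -0.54]}
    - {"fingers": 5, "dp": [0, 0, 0], "turn": [0, 0, -0.6]}

```text
time_s: 3.98
ee_pos: [0.6269, 0.0627, 0.0966]
orientation: [[-0.872, -0.49, 0.0], [-0.49, 0.872, 0.001], [-0.001, 0.001, -1.0]]
contact_force: [-0.6, -0.2, -5.0]
width: 0.0136
```

Request:
drive_tool:
  deltas:
    - {"fingers": 5, "dp": [0, 0, 0], "turn": [0, 0, -0.06]}
    - {"fingers": 5, "dp": [0, 0, 0], "turn": [0, 0, -0.12]}
    - {"fingers": 5, "dp": [0, 0, 0], "turn": [0, 0, -0.18]}
    - {"fingers": 5, "dp": [0, 0, 0], "turn": [0, 0, -0.24]}
    - {"fingers": 5, "dp": [0, 0, 0], "turn": [0, 0, -0.3]}
    - {"fingers": 5, "dp": [0, 0, 0], "turn": [0, 0, -0.36]}
    - {"fingers": 5, "dp": [0, 0, 0], "turn": [0, 0, -0.42]}
    - {"fingers": 5, "dp": [0, 0, 0], "turn": [0, 0, -0.48]}
    - {"fingers": 5, "dp": [0, 0, 0], "turn": [0, 0, -0.53]}
    - {"fingers": 5, "dp": [0, 0, 0], "turn": [0, 0, -0.57]}
    - {"fingers": 5, "dp": [0, 0, 0], "turn": [0, 0, -0.6]}
    - {"fingers": 5, "dp": [0, 0, 0], "turn": [0, 0, -0.62]}

```text
time_s: 4.98
ee_pos: [0.6277, 0.0619, 0.0966]
orientation: [[-0.424, -0.906, 0.001], [-0.906, 0.424, -0.0], [-0.0, -0.001, -1.0]]
contact_force: [2.6, -0.2, -6.5]
width: 0.0134
```

```bash
python3 - <<'E'
from h import *
s=ctrl.state();R=np.array(s['orientation']);print(s['time_s'],s['ee_pos'],s['joints'],np.arctan2(R[1,0],R[0,0]),'target',np.pi-.0913+1.257-2*np.pi,s['contact_force'],s['wrist_torque'],s['width'])
E
```

```text
4.9833 [0.62765041 0.06193708 0.09663033] [-2.87494544e-02  4.85140785e-01 -3.30798424e-02  1.05134343e+00
 -1.54525578e-04 -1.16196230e+00] -2.008379694876571 target -1.975892653589793 [ 2.60468186 -0.21074356 -6.45784901] [-0.01320889 -0.41240024  0.00981521] 0.013408744455007043
```

Request:
drive_tool:
  deltas:
    - {"fingers": 5, "dp": [0, 0, 0], "turn": [0, 0, -0.03]}
    - {"fingers": 5, "dp": [0, 0, 0], "turn": [0, 0, -0.04]}
    - {"fingers": 5, "dp": [0, 0, 0], "turn": [0, 0, -0.04]}
    - {"fingers": 40, "dp": [0, 0, 0], "turn": [0, 0, -0.04]}
    - {"fingers": 40, "dp": [0, 0, 0], "turn": [0, 0, -0.04]}
    - {"fingers": 40, "dp": [0, 0, 0], "turn": [0, 0, -0.04]}
    - {"fingers": 40, "dp": [0, 0, -30], "turn": [0, 0, -0.04]}
    - {"fingers": 40, "dp": [0, 0, -65], "turn": [0, 0, -0.04]}
    - {"fingers": 40, "dp": [0, 0, -100], "turn": [0, 0, -0.04]}
    - {"fingers": 60, "dp": [0, 0, -120], "turn": [0, 0, -0.04]}
    - {"fingers": 85, "dp": [0, 0, -125], "turn": [0, 0, -0.04]}

```text
time_s: 5.9
ee_pos: [0.6299, 0.0616, 0.2275]
orientation: [[-0.388, -0.922, 0.01], [-0.922, 0.388, -0.001], [-0.003, -0.01, -1.0]]
contact_force: [0.8, 0.9, 0.2]
width: 0.0632
```

```bash
python3 - <<'E'
from h import *
s=ctrl.state();R=np.array(s['orientation']);print(s['time_s'],s['ee_pos'],s['joints'],np.arctan2(R[1,0],R[0,0]))
a,p=grab('top','top1.png');
t=cv2.resize(a[100:240,120:400,::-1],None,fx=2.8,fy=2.8,interpolation=2)
cv2.imwrite('pics/top1c.png',t)
print(totool([.555,-.304,.2]))
E
```

```text
5.9 [0.62985996 0.06164577 0.22746678] [-2.88967452e-02  4.20906559e-01  1.93142868e-01  1.33285461e+00
 -6.04904026e-04 -1.20175158e+00] -1.9687258072943028
[366.05316892 -72.84753036  25.75154954]
```

View pics/top1c.png

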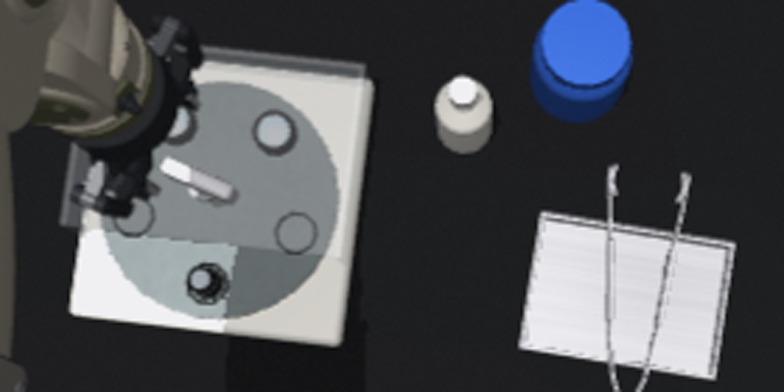

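The tall lens now stands at the front (207,283 in the crop) and the seats beside it are empty. The carousel is at its stop, and the tongs are untouched. I'll go above the tongs.

Request:
drive_tool:
  deltas:
    - {"fingers": 85, "dp": [15, -3, 0], "turn": [0, 0, 0.1]}
    - {"fingers": 85, "dp": [45, -9, 0], "turn": [0, 0, 0.21]}
    - {"fingers": 85, "dp": [80, -16, 0], "turn": [0, 0, 0.32]}
    - {"fingers": 85, "dp": [115, -23, 0], "turn": [0, 0, 0.43]}
    - {"fingers": 85, "dp": [150, -30, 0], "turn": [0, 0, 0.54]}
    - {"fingers": 85, "dp": [185, -37, 2], "turn": [0, 0, 0.65]}
    - {"fingers": 85, "dp": [220, -44, 5], "turn": [0, 0, 0.76]}
    - {"fingers": 85, "dp": [255, -51, 8], "turn": [0, 0, 0.87]}
    - {"fingers": 85, "dp": [290, -58, 12], "turn": [0, 0, 0.98]}
    - {"fingers": 85, "dp": [320, -64, 16], "turn": [0, 0, 1.09]}
    - {"fingers": 85, "dp": [345, -69, 20], "turn": [0, 0, 1.19]}
    - {"fingers": 85, "dp": [366, -73, 26], "turn": [0, 0, 1.274]}

```text
time_s: 6.95
ee_pos: [0.5539, -0.3062, 0.1981]
orientation: [[-0.994, 0.108, 0.007], [0.108, 0.994, -0.0], [-0.007, 0.0, -1.0]]
contact_force: [0.7, -0.3, 0.8]
width: 0.0854
```

Request:
drive_tool:
  deltas:
    - {"fingers": 85, "dp": [0, 0, 0], "turn": [0, 0, 0]}
    - {"fingers": 85, "dp": [0, 0, 0], "turn": [0, 0, 0]}

```text
time_s: 7.12
ee_pos: [0.5523, -0.307, 0.1957]
orientation: [[-0.994, 0.11, 0.004], [0.11, 0.994, 0.002], [-0.004, 0.002, -1.0]]
contact_force: [0.2, 0.6, 0.0]
width: 0.0852
```

```bash
python3 - <<'E'
from h import *
s=ctrl.state();R=np.array(s['orientation']);print(s['time_s'],s['ee_pos'],s['joints'],np.arctan2(R[1,0],R[0,0]))
a,p=grab('wrist','w2.png')
print(proj(p,[.555,-.304,.03]),proj(p,np.array(s['ee_pos'])*[1,1,0]+[0,0,.03]))
E
```

```text
7.1167 [ 0.55229808 -0.30696877  0.19569653] [-0.63605794  0.43389695  0.13546522  1.27029618  0.0038039  -0.52618342] 3.0317179046507627
[282.12199168 189.87845841] [278.39605734 187.24549659]
```

View pics/w2.png

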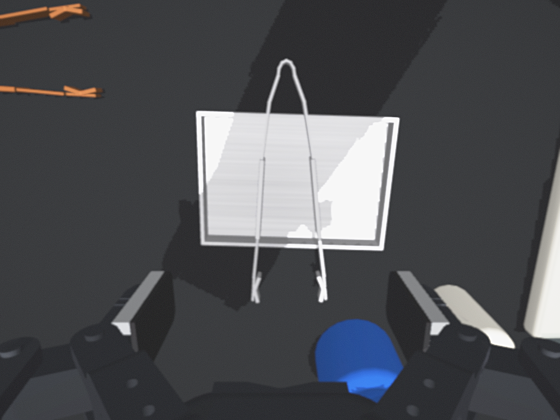

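The view shows the steel tongs with the bow at (287,61), grips starting at row 158, and jaws at (256,300)/(323,300). They lie slightly right of the tool centre line.

```bash
python3 - <<'E'
from h import *
a,p=load('w2.png')
B=ray(p,287,61,.033);J=ray(p,289.5,297,.033);G=[ray(p,264,160,.04),ray(p,312,160,.04)]
d=(J-B)[:2];L=np.hypot(*d);print(B,J,L,np.arctan2(d[1],d[0]),G);u=d/L
print('grip from bow',B[:2]+.111*u,'from grips',(G[0]+G[1])[:2]/2+.034*u, 'from tip',J[:2]-.1*u)
g=B[:2]+.111*u
print(totool([*g,.032]))
s=ctrl.state();print('center line col',proj(p,np.array(s['ee_pos'])*[1,1,0]+[0,0,.03]))
E
```

```text
[ 0.45175687 -0.28893202  0.033     ] [ 0.65874353 -0.30830668  0.033     ] 0.2078914478294367 -0.09333151407663083 [array([ 0.52574689, -0.31591593,  0.04      ]), array([ 0.53011862, -0.27659473,  0.04      ])]
grip from bow [ 0.56227378 -0.29927678] from grips [ 0.56178478 -0.299424  ] from tip [ 0.55917875 -0.29898708]
[ -7.84355123   7.27780343 164.51742596]
center line col [279.65414012 187.79447792]
```

Request:
drive_tool:
  squeeze: 25
  deltas:
    - {"fingers": 85, "dp": [-8, 7, 30], "turn": [0, 0, -0.016]}
    - {"fingers": 85, "dp": [-8, 7, 65], "turn": [0, 0, -0.016]}
    - {"fingers": 85, "dp": [-8, 7, 100], "turn": [0, 0, -0.016]}
    - {"fingers": 85, "dp": [-8, 7, 135], "turn": [0, 0, -0.016]}
    - {"fingers": 85, "dp": [-8, 7, 165], "turn": [0, 0, -0.016]}
    - {"fingers": 85, "dp": [-8, 7, 180], "turn": [0, 0, -0.016]}
    - {"fingers": 80, "dp": [-8, 7, 186], "turn": [0, 0, -0.016]}
    - {"fingers": 70, "dp": [-8, 7, 186], "turn": [0, 0, -0.016]}
    - {"fingers": 60, "dp": [-8, 7, 186], "turn": [0, 0, -0.016]}
    - {"fingers": 56, "dp": [-8, 7, 186], "turn": [0, 0, -0.016]}

```text
time_s: 8.0
ee_pos: [0.5639, -0.2999, 0.0125]
orientation: [[-0.996, 0.091, 0.007], [0.091, 0.996, -0.0], [-0.007, 0.0, -1.0]]
contact_force: [-0.3, 0.1, -0.7]
width: 0.0559
```

Request:
drive_tool:
  deltas:
    - {"fingers": 53, "dp": [0, 0, 0], "turn": [0, 0, 0]}
    - {"fingers": 51, "dp": [0, 0, 0], "turn": [0, 0, 0]}
    - {"fingers": 49, "dp": [0, 0, 0], "turn": [0, 0, 0]}
    - {"fingers": 47, "dp": [0, 0, 0], "turn": [0, 0, 0]}
    - {"fingers": 45, "dp": [0, 0, 0], "turn": [0, 0, 0]}
    - {"fingers": 44, "dp": [0, 0, 0], "turn": [0, 0, 0]}
    - {"fingers": 44, "dp": [0, 0, 0], "turn": [0, 0, 0]}

```text
time_s: 8.58
ee_pos: [0.5648, -0.3006, 0.0142]
orientation: [[-0.996, 0.091, 0.01], [0.091, 0.996, -0.002], [-0.01, -0.001, -1.0]]
contact_force: [-1.6, 0.8, 6.1]
width: 0.0442
```

Request:
drive_tool:
  deltas:
    - {"fingers": 44, "dp": [0, 0, -3], "turn": [0, 0, 0]}
    - {"fingers": 44, "dp": [0, 0, -10], "turn": [0, 0, 0]}
    - {"fingers": 44, "dp": [0, 0, -20], "turn": [0, 0, 0]}
    - {"fingers": 44, "dp": [0, 0, -35], "turn": [0, 0, 0]}
    - {"fingers": 44, "dp": [0, 0, -55], "turn": [0, 0, 0]}
    - {"fingers": 44, "dp": [0, 0, -75], "turn": [0, 0, 0]}
    - {"fingers": 44, "dp": [0, 0, -95], "turn": [0, 0, 0]}
    - {"fingers": 44, "dp": [0, 0, -115], "turn": [0, 0, 0]}
    - {"fingers": 44, "dp": [0, 0, -135], "turn": [0, 0, 0]}
    - {"fingers": 44, "dp": [0, 0, -150], "turn": [0, 0, 0]}
    - {"fingers": 44, "dp": [0, 0, -155], "turn": [0, 0, 0]}
    - {"fingers": 44, "dp": [0, 0, -155], "turn": [0, 0, 0]}

```text
time_s: 9.58
ee_pos: [0.5642, -0.3009, 0.1714]
orientation: [[-0.996, 0.091, 0.013], [0.091, 0.996, -0.004], [-0.013, -0.003, -1.0]]
contact_force: [-0.2, -0.6, -1.1]
width: 0.0442
```

```bash
python3 - <<'E'
from h import *
s=ctrl.state();R=np.array(s['orientation']);print(s['time_s'],s['ee_pos'],s['joints'],R,s['contact_force'],s['wrist_torque'],s['width'])
a,p=grab('wrist','w3.png');b,q=grab('side','s3.png')
c=proj(q,s['ee_pos']).astype(int);print(c)
y,x=max(c[1]-75,0),max(c[0]-100,0)
o=np.zeros((420,760,3),np.uint8);o[:,:400]=cv2.resize(a[:,80:480],(400,420));t=cv2.resize(b[y:y+200,x:x+180],(360,400));o[:400,400:]=t
cv2.imwrite('pics/v3.png',o[:,:,::-1]);print(x,y)
print(totool([.405,.083,.169]))
E
```

```text
9.5833 [ 0.56415894 -0.30093762  0.1713695 ] [-0.61748142  0.44893267  0.09868023  1.20812476  0.00423873 -0.52639955] [[-0.99577637  0.09094597  0.0125796 ]
 [ 0.09090575  0.9958525  -0.00373422]
 [-0.01286704 -0.00257489 -0.9999139 ]] [-0.18502321 -0.55464792 -1.14303302] [-0.01217873 -0.00143341 -0.00657782] 0.044243375953571105
[293 149]
193 74
[192.19185087 367.15405634  -2.27221068]
```

View pics/v3.png

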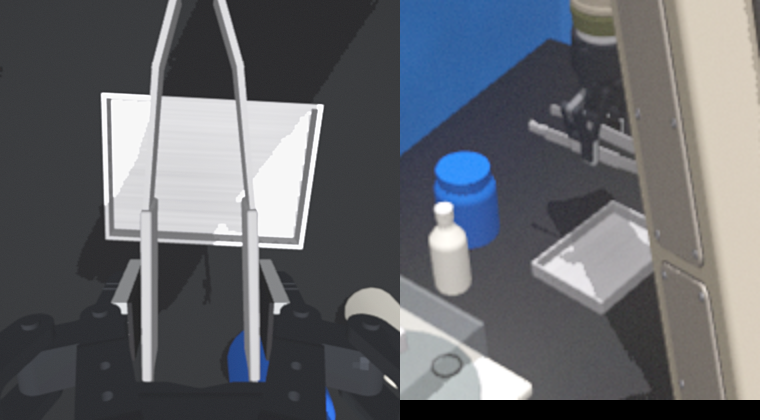

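The tongs are held square, with grip tops at columns 225/331 in full-frame pixels, centred at 278. In the side view the near jaw tip is at about (261,137). I'll carry them to a point before the carousel and level the tool.

Request:
drive_tool:
  deltas:
    - {"fingers": 44, "dp": [5, 10, 0], "turn": [0, 0.002, 0]}
    - {"fingers": 44, "dp": [15, 30, 0], "turn": [0, 0.004, 0]}
    - {"fingers": 44, "dp": [27, 52, 0], "turn": [0, 0.006, 0]}
    - {"fingers": 44, "dp": [40, 76, 0], "turn": [0, 0.008, 0]}
    - {"fingers": 44, "dp": [53, 101, 0], "turn": [0, 0.01, 0]}
    - {"fingers": 44, "dp": [66, 126, 0], "turn": [-0.002, 0.012, 0]}
    - {"fingers": 44, "dp": [79, 151, 0], "turn": [-0.002, 0.012, 0]}
    - {"fingers": 44, "dp": [92, 176, 0], "turn": [-0.002, 0.012, 0]}
    - {"fingers": 44, "dp": [105, 201, 0], "turn": [-0.002, 0.012, 0]}
    - {"fingers": 44, "dp": [118, 226, 0], "turn": [-0.002, 0.012, 0]}
    - {"fingers": 44, "dp": [131, 251, 0], "turn": [-0.002, 0.012, 0]}
    - {"fingers": 44, "dp": [144, 276, 0], "turn": [-0.002, 0.012, 0]}

```text
time_s: 10.68
ee_pos: [0.4424, -0.0103, 0.1659]
orientation: [[-0.996, 0.091, -0.005], [0.091, 0.996, 0.003], [0.006, 0.002, -1.0]]
contact_force: [0.7, 0.6, -1.6]
width: 0.0441
```

```bash
python3 - <<'E'
from h import *
s=ctrl.state();R=np.array(s['orientation']);print(s['time_s'],s['ee_pos'],s['joints'],R,s['contact_force'])
print(totool([.405,.083,.169]))
b,q=load('s3.png')
# s3 near jaw tip: ray vs plane y'=+27 in tongs frame
E=np.array([.56416,-.30094,.17137]);yaw=-.0912;u=np.array([np.cos(yaw),np.sin(yaw),0]);n=np.array([-u[1],u[0],0])
K,Rc,t=[np.array(q[k]) for k in('intrinsics','R','t')];c=-Rc.T@t
for px in((261.5,137.5),(260,134),(262,139)):
    d=Rc.T@np.linalg.inv(K)@[*px,1]
    for o in(.021,.027):
        l=(o-(c-E)@n)/(d@n);X=c+l*d;print(px,o,'ahead',(X-E)@u,'z rel TCP',X[2]-E[2])
E
```

```text
10.6833 [ 0.44236614 -0.01033282  0.16588773] [-0.20611356  0.09623989 -0.39132733  1.08898557  0.00139686 -0.11507643] [[-0.99584375  0.09092092 -0.0053487 ]
 [ 0.09090837  0.99585601  0.00254538]
 [ 0.00555796  0.00204856 -0.99998246]] [ 0.68716685  0.6367968  -1.55751718]
[45.71286807 89.55506359 -2.67478498]
(261.5, 137.5) 0.021 ahead 0.0846434170774855 z rel TCP 0.012629019503681255
(261.5, 137.5) 0.027 ahead 0.07945197695004272 z rel TCP 0.01808953631385482
(260, 134) 0.021 ahead 0.08904045480895884 z rel TCP 0.02149174205605356
(260, 134) 0.027 ahead 0.08381753546375 z rel TCP 0.026888808973307393
(262, 139) 0.021 ahead 0.08322931402537027 z rel TCP 0.008617361864380363
(262, 139) 0.027 ahead 0.07804799772688688 z rel TCP 0.014106598883963511
```

Request:
drive_tool:
  deltas:
    - {"fingers": 44, "dp": [12, 22, 5], "turn": [0, -0.002, 0]}
    - {"fingers": 44, "dp": [24, 44, 20], "turn": [0, -0.003, 0]}
    - {"fingers": 44, "dp": [36, 65, 40], "turn": [-0.001, -0.005, 0]}
    - {"fingers": 44, "dp": [43, 80, 60], "turn": [-0.002, -0.005, 0]}
    - {"fingers": 44, "dp": [46, 88, 80], "turn": [-0.002, -0.005, 0]}
    - {"fingers": 44, "dp": [46, 90, 98], "turn": [-0.002, -0.005, 0]}
    - {"fingers": 44, "dp": [46, 90, 110], "turn": [-0.002, -0.005, 0]}
    - {"fingers": 44, "dp": [46, 90, 115], "turn": [-0.002, -0.005, 0]}
    - {"fingers": 44, "dp": [46, 90, 115], "turn": [-0.002, -0.005, 0]}
    - {"fingers": 44, "dp": [46, 90, 115], "turn": [-0.002, -0.005, 0]}

```text
time_s: 11.52
ee_pos: [0.4033, 0.0838, 0.0511]
orientation: [[-0.996, 0.091, -0.002], [0.091, 0.996, 0.004], [0.002, 0.004, -1.0]]
contact_force: [0.2, 0.3, -1.0]
width: 0.0436
```

```bash
python3 - <<'E'
from h import *
s=ctrl.state();R=np.array(s['orientation']);print(s['time_s'],s['ee_pos'],s['joints'],R,s['contact_force'])
b,q=grab('side','s4.png');a,p=grab('top','t4.png');grab('wrist','w4.png')
E=np.array(s['ee_pos']);yaw=np.arctan2(R[1,1],R[0,1])-np.pi/2;u=np.array([np.cos(yaw),np.sin(yaw),0]);print(yaw)
J=E+.085*u+[0,0,.016];cs=[proj(q,J),proj(p,J)];print(cs)
o=np.zeros((360,800,3),np.uint8);off=[]
for i,(im,c) in enumerate(((b,cs[0]),(a,cs[1]))):
    x,y=int(c[0])-65,int(c[1])-60;off.append((x,y));o[:,400*i:400*i+390]=cv2.resize(im[y:y+120,x:x+130],(390,360),interpolation=2)
print(off);cv2.imwrite('pics/v4.png',o[:,:,::-1])
E
```

```text
11.5167 [0.40334324 0.0838298  0.05107564] [ 0.00644839  0.15203946 -0.6446611   0.77563851  0.00408783  0.09748688] [[-0.99585706  0.09091899 -0.00156906]
 [ 0.09091198  0.99585058  0.00407778]
 [ 0.0019333   0.00391824 -0.99999045]] [ 0.21224857  0.30980344 -0.9817189 ]
-0.09104542398672155
[array([231.80420703, 289.32278722]), array([186.15993657, 226.69578537])]
[(166, 229), (121, 166)]
```

View pics/v4.png

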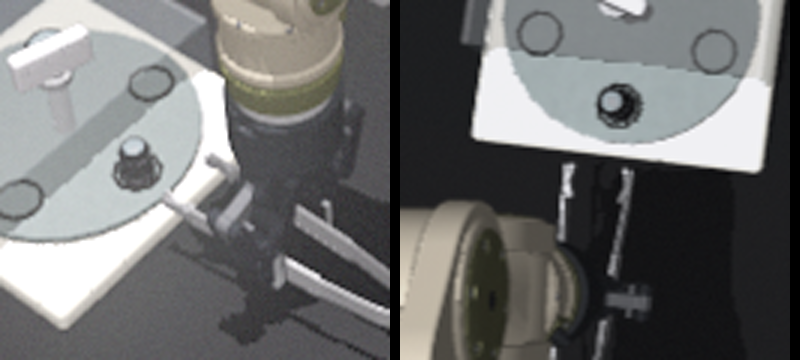

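The tongs sit in front of the carousel. In the top view the jaw tips are at (570,167)/(627,172) in the crop and the lens at (615,104). The side view shows the tips at (168,195)/(210,158) and the lens upright at (136,160).

```bash
python3 - <<'E'
from h import *
from scipy.optimize import least_squares
_,q=load('s4.png');_,p=load('t4.png')
S=lambda x,y:(166+x/3,229+y/3); T=lambda x,y:(121+(x-400)/3,166+y/3)
E=np.array([.40334,.08383,.05108]);u=np.array([np.cos(.091),-np.sin(.091),0]);n=np.array([-u[1],u[0],0])
def tri(a,b):
    r=least_squares(lambda X:np.r_[proj(p,X)-a,proj(q,X)-b],[.5,.08,.05]);return r.x,np.abs(r.fun).max()
for nm,a,b in(('tipL',T(570,167),S(168,196)),('tipR',T(627,172),S(210,158)),('glass',T(611,101),S(134,149))):
    X,e=tri(a,b);d=X-E;print(nm,X.round(4),round(e,2),'ahead,left,up',(d@u).round(4),(d@n).round(4),d[2].round(4))
for nm,uv,z in(('tipmid',T(598.5,169.5),.067),('ring',T(620,106),.034),('glass',T(611,101),.064),('ringL',T(540,33),.035),('ringR',T(714,51),.035)):
    X=ray(p,*uv,z);d=X-E;print(nm,X.round(4),(d@u).round(4),(d@n).round(4))
E
```

```text
tipL [0.4992 0.0967 0.0651] 0.16 ahead,left,up 0.0942 0.0216 0.014
tipR [0.4958 0.0521 0.063 ] 0.38 ahead,left,up 0.0949 -0.0232 0.0119
glass [0.5528 0.0688 0.0548] 0.19 ahead,left,up 0.1502 -0.0013 0.0037
tipmid [0.4979 0.0742 0.067 ] 0.095 -0.001
ring [0.5518 0.0661 0.034 ] 0.1494 -0.0042
glass [0.5521 0.0672 0.064 ] 0.1497 -0.0031
ringL [0.6099 0.1331 0.035 ] 0.2012 0.0678
ringR [ 0.5978 -0.0085  0.035 ] 0.202 -0.0742
```

Request:
drive_tool:
  deltas:
    - {"fingers": 44, "dp": [0, -1, 5], "turn": [0, 0, 0]}
    - {"fingers": 44, "dp": [0, -2, 12], "turn": [0, 0, 0]}
    - {"fingers": 44, "dp": [0, -2, 17], "turn": [0, 0, 0]}
    - {"fingers": 44, "dp": [0, -2, 18], "turn": [0, 0, 0]}
    - {"fingers": 44, "dp": [-3, -2, 18], "turn": [0, 0, 0]}
    - {"fingers": 44, "dp": [-9, -2, 18], "turn": [0, 0, 0]}
    - {"fingers": 44, "dp": [-16, -2, 18], "turn": [0, 0, 0]}
    - {"fingers": 44, "dp": [-23, -2, 18], "turn": [0, 0, 0]}
    - {"fingers": 44, "dp": [-28, -2, 18], "turn": [0, 0, 0]}
    - {"fingers": 44, "dp": [-30, -2, 18], "turn": [0, 0, 0]}
    - {"fingers": 44, "dp": [-30, -2, 18], "turn": [0, 0, 0]}

```text
time_s: 12.58
ee_pos: [0.4355, 0.0789, 0.0341]
orientation: [[-0.996, 0.091, 0.002], [0.091, 0.996, 0.004], [-0.001, 0.004, -1.0]]
contact_force: [-0.3, 1.3, -1.0]
width: 0.0437
```

```bash
python3 - <<'E'
from h import *
s=ctrl.state();R=np.array(s['orientation']);E=np.array(s['ee_pos']);print(s['time_s'],E,R,s['contact_force'])
L=np.array([.5524,.0677]);E0=np.array([.40334,.08383]);u=np.array([np.cos(.091),-np.sin(.091)]);n=np.array([-u[1],u[0]])
jm=E[:2]+.082*u-.001*n;print('ahead,left to go',(L-jm)@u,(L-jm)@n)
a,p=grab('wrist','w5.png');b,q=grab('side','s5.png')
c=proj(q,[*jm,.05]);x,y=int(c[0])-70,int(c[1])-60
o=np.zeros((420,790,3),np.uint8);o[:,:400]=a[:,80:480];o[:360,400:]=cv2.resize(b[y:y+120,x:x+130],(390,360),interpolation=2);print(x,y);cv2.imwrite('pics/v5.png',o[:,:,::-1])
E
```

```text
12.5833 [0.43551542 0.07889583 0.03413488] [[-0.99580992  0.09142812  0.0018713 ]
 [ 0.0914351   0.99580273  0.00406662]
 [-0.00149165  0.00422068 -0.99998998]] [-0.33096728  1.25824955 -1.04612711]
ahead,left to go 0.035418367620414164 0.00047231772728410315
153 227
```

View pics/v5.png

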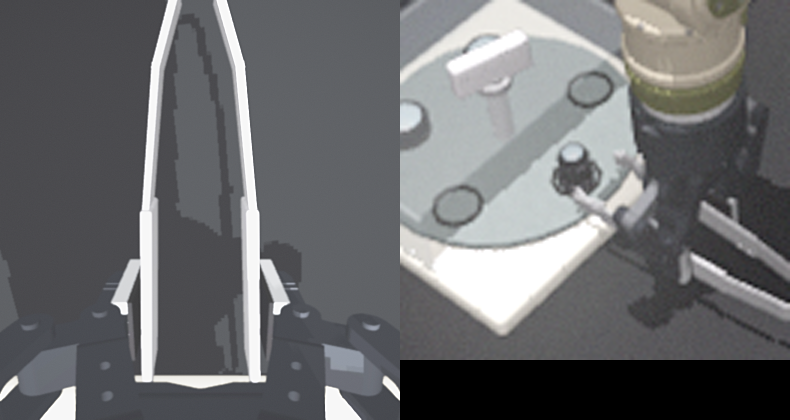

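The jaws straddle the lens line, with the near tip at (577,192), the far tip at (625,158) and the lens at (573,172) in the crop. 35 mm remain, and the lateral error is under 1 mm. I'll advance slowly.

Request:
drive_tool:
  deltas:
    - {"fingers": 44, "dp": [-3, 0, 0], "turn": [0, 0, 0]}
    - {"fingers": 44, "dp": [-7, 0, 0], "turn": [0, 0, 0]}
    - {"fingers": 44, "dp": [-11, 0, 0], "turn": [0, 0, 0]}
    - {"fingers": 44, "dp": [-15, 0, 0], "turn": [0, 0, 0]}
    - {"fingers": 44, "dp": [-19, 0, 0], "turn": [0, 0, 0]}
    - {"fingers": 44, "dp": [-23, 0, 0], "turn": [0, 0, 0]}
    - {"fingers": 44, "dp": [-27, 0, 0], "turn": [0, 0, 0]}
    - {"fingers": 44, "dp": [-30, 0, 0], "turn": [0, 0, 0]}
    - {"fingers": 44, "dp": [-33, 0, 0], "turn": [0, 0, 0]}
    - {"fingers": 44, "dp": [-34, 0, 0], "turn": [0, 0, 0]}
    - {"fingers": 44, "dp": [-34, 0, 0], "turn": [0, 0, 0]}

```text
time_s: 13.6
ee_pos: [0.4685, 0.0759, 0.0339]
orientation: [[-0.996, 0.091, 0.001], [0.091, 0.996, 0.004], [-0.0, 0.004, -1.0]]
contact_force: [0.5, -0.2, -0.6]
width: 0.0439
```

```bash
python3 - <<'E'
from h import *
s=ctrl.state();R=np.array(s['orientation']);E=np.array(s['ee_pos']);print(s['time_s'],E,R[:,2],s['contact_force'])
L=np.array([.5524,.0677]);u=np.array([np.cos(.091),-np.sin(.091)]);n=np.array([-u[1],u[0]])
jm=E[:2]+.082*u-.001*n;print('ahead,left to go',(L-jm)@u,(L-jm)@n)
a,p=grab('top','t6.png');b,q=grab('side','s6.png')
o=np.zeros((400,800,3),np.uint8)
for i,(im,pp) in enumerate(((b,q),(a,p))):
    c=proj(pp,[*jm,.05]);x,y=int(c[0])-40,int(c[1])-40;print(x,y);o[:,400*i:400*i+395]=cv2.resize(im[y:y+80,x:x+79],(395,400),interpolation=2)
cv2.imwrite('pics/v6.png',o[:,:,::-1])
E
```

```text
13.6 [0.46845539 0.07585721 0.0339254 ] [ 6.86563484e-04  4.14133218e-03 -9.99991189e-01] [ 0.46954681 -0.24118913 -0.64689868]
ahead,left to go 0.002338557546359694 0.0005049630395590094
172 240
152 161
```

View pics/v6.png

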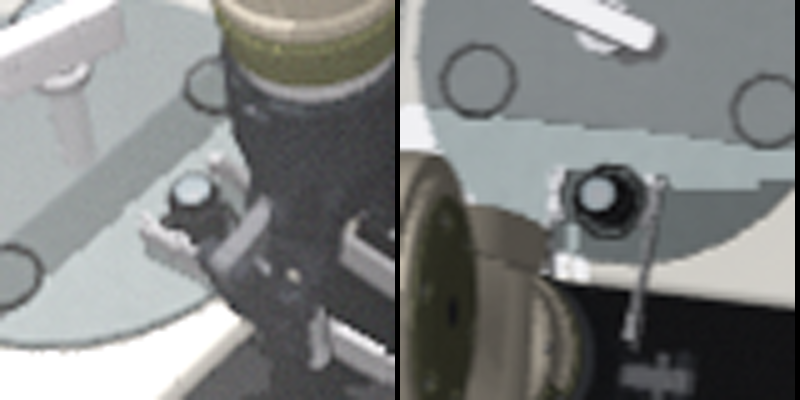

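The top view shows jaws at columns 557 and 657 with the lens centred between them at 610, and tips about 13 mm ahead of the lens centre. I'll close.

Request:
drive_tool:
  squeeze: 25
  deltas:
    - {"fingers": 42, "dp": [0, 0, 0], "turn": [0, 0, 0]}
    - {"fingers": 40, "dp": [0, 0, 0], "turn": [0, 0, 0]}
    - {"fingers": 38, "dp": [0, 0, 0], "turn": [0, 0, 0]}
    - {"fingers": 36, "dp": [0, 0, 0], "turn": [0, 0, 0]}
    - {"fingers": 35, "dp": [0, 0, 0], "turn": [0, 0, 0]}
    - {"fingers": 33, "dp": [0, 0, 0], "turn": [0, 0, 0]}
    - {"fingers": 30, "dp": [0, 0, 0], "turn": [0, 0, 0]}
    - {"fingers": 27, "dp": [0, 0, 0], "turn": [0, 0, 0]}
    - {"fingers": 27, "dp": [0, 0, 0], "turn": [0, 0, 0]}
    - {"fingers": 27, "dp": [0, 0, 0], "turn": [0, 0, 0]}

```text
time_s: 14.53
ee_pos: [0.4679, 0.0759, 0.0339]
orientation: [[-0.996, 0.091, 0.0], [0.091, 0.996, 0.004], [0.0, 0.004, -1.0]]
contact_force: [-0.6, 0.3, 0.7]
width: 0.0327
```

Request:
drive_tool:
  squeeze: 30
  deltas:
    - {"fingers": 25, "dp": [0, 0, -1], "turn": [0, 0, 0]}
    - {"fingers": 25, "dp": [0, 0, -4], "turn": [0, 0, 0]}
    - {"fingers": 25, "dp": [0, 0, -8], "turn": [0, 0, 0]}
    - {"fingers": 25, "dp": [0, 0, -13], "turn": [0, 0, 0]}
    - {"fingers": 25, "dp": [0, 0, -19], "turn": [0, 0, 0]}
    - {"fingers": 25, "dp": [0, 0, -25], "turn": [0, 0, 0]}
    - {"fingers": 25, "dp": [0, 0, -31], "turn": [0, 0, 0]}
    - {"fingers": 25, "dp": [0, 0, -36], "turn": [0, 0, 0]}
    - {"fingers": 25, "dp": [0, 0, -40], "turn": [0, 0, 0]}
    - {"fingers": 25, "dp": [0, 0, -42], "turn": [0, 0, 0]}
    - {"fingers": 25, "dp": [0, 0, -42], "turn": [0, 0, 0]}

```text
time_s: 15.45
ee_pos: [0.4683, 0.0758, 0.0765]
orientation: [[-0.996, 0.091, 0.001], [0.091, 0.996, 0.004], [-0.001, 0.004, -1.0]]
contact_force: [0.2, 0.1, -1.3]
width: 0.0327
```

```bash
python3 - <<'E'
from h import *
s=ctrl.state();R=np.array(s['orientation']);E=np.array(s['ee_pos']);print(s['time_s'],E,R[:,2],s['contact_force'],s['width'])
u=np.array([np.cos(.091),-np.sin(.091)]);jm=E[:2]+.084*u
a,p=grab('top','t7.png');b,q=grab('side','s7.png')
o=np.zeros((400,800,3),np.uint8)
for i,(im,pp) in enumerate(((b,q),(a,p))):
    c=proj(pp,[*jm,.09]);x,y=int(c[0])-40,int(c[1])-40;print(x,y);o[:,400*i:400*i+395]=cv2.resize(im[y:y+80,x:x+79],(395,400),interpolation=2)
cv2.imwrite('pics/v7.png',o[:,:,::-1])
E
```

```text
15.45 [0.4683058  0.07577464 0.07649226] [ 0.00126738  0.00418399 -0.99999044] [ 0.22156094  0.14155617 -1.29681067] 0.03267253444851647
169 227
148 158
```

View pics/v7.png

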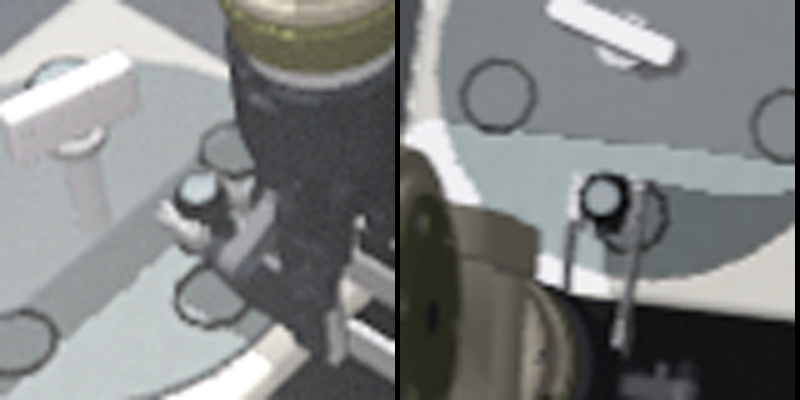

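The lens is in the jaws, upright, and clear of its now-empty ring at (640,215) in the crop. I'll raise it another 58 mm.

Request:
drive_tool:
  deltas:
    - {"fingers": 25, "dp": [0, 0, -2], "turn": [0, 0, 0]}
    - {"fingers": 25, "dp": [0, 0, -7], "turn": [0, 0, 0]}
    - {"fingers": 25, "dp": [0, 0, -14], "turn": [0, 0, 0]}
    - {"fingers": 25, "dp": [0, 0, -22], "turn": [0, 0, 0]}
    - {"fingers": 25, "dp": [0, 0, -30], "turn": [0, 0, 0]}
    - {"fingers": 25, "dp": [0, 0, -38], "turn": [0, 0, 0]}
    - {"fingers": 25, "dp": [0, 0, -46], "turn": [0, 0, 0]}
    - {"fingers": 25, "dp": [0, 0, -53], "turn": [0, 0, 0]}
    - {"fingers": 25, "dp": [0, 0, -57], "turn": [0, 0, 0]}
    - {"fingers": 25, "dp": [0, 0, -58], "turn": [0, 0, 0]}
    - {"fingers": 25, "dp": [0, 0, -58], "turn": [0, 0, 0]}
    - {"fingers": 25, "dp": [0, 0, -58], "turn": [0, 0, 0]}

```text
time_s: 16.55
ee_pos: [0.4676, 0.0755, 0.1336]
orientation: [[-0.996, 0.091, -0.0], [0.091, 0.996, 0.004], [0.001, 0.004, -1.0]]
contact_force: [-0.7, 0.3, -1.1]
width: 0.032
```

Request:
drive_tool:
  deltas:
    - {"fingers": 25, "dp": [0, 0, 0], "turn": [0, 0, 0]}
    - {"fingers": 25, "dp": [0, 0, 0], "turn": [0, 0, 0]}
    - {"fingers": 25, "dp": [0, 0, 0], "turn": [0, 0, 0]}
    - {"fingers": 25, "dp": [0, 0, 0], "turn": [0, 0, 0]}

```text
time_s: 16.88
ee_pos: [0.4674, 0.0755, 0.1333]
orientation: [[-0.996, 0.091, -0.001], [0.091, 0.996, 0.004], [0.001, 0.004, -1.0]]
contact_force: [0.1, 0.9, -2.0]
width: 0.0321
```

```bash
python3 - <<'E'
from h import *
s=ctrl.state();R=np.array(s['orientation']);E=np.array(s['ee_pos']);print(s['time_s'],E,R[:,2],s['contact_force'],s['width'],np.abs(s['joint_velocities']).max())
b,q=grab('side','s8.png');a,p=grab('top','t8.png')
o=np.zeros((400,800,3),np.uint8);u=np.array([np.cos(.091),-np.sin(.091)]);jm=E[:2]+.084*u
for i,(im,pp) in enumerate(((b,q),(a,p))):
    c=proj(pp,[*jm,.13]);x,y=int(c[0])-70,int(c[1])-60;o[:,400*i:400*i+395]=cv2.resize(im[y:y+140,x:x+138],(395,400),interpolation=2)
cv2.imwrite('pics/v8.png',o[:,:,::-1])
E
```

```text
16.8833 [0.46743119 0.0755358  0.13332423] [-8.54211450e-04  4.22749550e-03 -9.99990699e-01] [ 0.0585003   0.90854551 -1.96565651] 0.0321104961963058 0.0027605412737878986
```

View pics/v8.png

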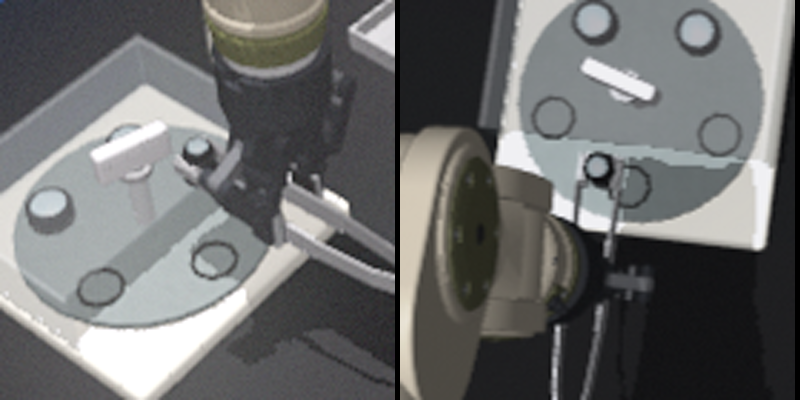

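The lens is held upright about 99 mm above its seat. The low lenses are in their seats, the platter is at its stop, and the arm is still. I'll hand it in.

```bash
python3 -c "
from bench import ctrl
print(ctrl.hand_in(), ctrl.state()['time_s'])"
```

```text
the job is handed in; nothing more can be done
the job is handed in; nothing more can be done
```

The job is handed in, finished at about 17 s of the 58 s allowed. No verdict was reported.

- **What I did:** I turned the carousel one stop counter-clockwise by its bar handle, which put the tall lens in the open front seat. Then I picked up the steel tongs from the tray, closed them on the lens's black mount and lifted it straight up.
- **Last checks:** The tool rose 99 mm from the closed grip. The pictures show the lens upright in the jaws with its seat ring empty below. The platter is at its stop with both low lenses seated. The arm was still, with the grips at 32 mm (34 mm expected on the lens).
- **Not rechecked at the end:** I last saw the bottle and jar undisturbed when lifting the tongs. The final close-up crops don't include them, and the later path stayed well away from them.
- **Disagreement along the way:** My two-camera height estimate for the lens glass read about 8 mm low, and the same method put the jaws 2–4 mm low. I took the jaw height from how the tongs lay on the tray instead, and that worked.

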